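Scan a vial with the strapped-down code reader

TASK

Pick out the short, broad vial with the black cap and stand it upright in the middle of the round black reading pad in front of the code reader's nose. Then squeeze the reader's trigger all the way in towards its grip, keep it in for about a second, let it spring out again and move clear, leaving the vial standing on the pad.

Things in the scene. Friction and masses are not known exactly. Their poses are not given: they have to be found in the camera images.
- vial_center (a point): Centre (half-way up) of the loose vial to scan: clear glass, black screw cap, 32 mm in diameter, 50 mm tall, upright; its centre is 25 mm above what it stands on. It is the short, broad one: another black-capped vial nearby is taller and slimmer (25 x 58 mm), a white-capped jar is bigger (43 x 58 mm).
- read_spot (a point): Top centre of the fixed round black reading pad, 60 mm across, 5 mm above the worktop, on the steel base plate (4 mm) of a white and grey pistol-shaped code reader strapped down on its side. Reader axes: its nose points along -y at the pad, its grip along -x, z up. The nose face is 75 mm from here in +y; the reader's head is 0.15 m long, 56 mm wide, its top 70 mm above the worktop.
- squeeze_point (a point): Fixed point of the reader 45 mm above the worktop, midway between the fingers when they have squeezed the trigger fully in. Axes as read_spot. The grip, a bar along x, 22 mm thick in y, 31 to 59 mm above the worktop, has its free back face at y +16 mm. It ends 60 mm to -x; the head begins 48 mm to +x. Only worktop lies under grip and trigger: pinch from above along y.
- trigger (a joint): Angle of the sprung trigger: 0 let out, 0.36 rad fully in. A grey bar 54 mm long, 8 thick, 18 high, on the -y side of the grip, on a vertical pin 36 mm to +x of squeeze_point. Fully in, it is along the grip with its outer face at y -16 mm from that point; let out, its free end stands 20 mm farther out (pinch there: 52 mm open, 32 mm squeezed). Spring 2 N let out, 6 N fully in, 40 mm from the pin.

How it is judged:
By the outcome, as a careful person would: the job done as asked, in the order asked, and still so for the second after the job is handed in, with the robot touching nothing.
It also fails if it takes over 45 s, if anything falls off the work surface, if the arm or the gripper's body presses on something with over 40 N, if the wrist force passes 120 N, or if a joint passes its speed limit or range.

ROBOT

A 6-joint arm with a two-finger parallel gripper is mounted at the origin on a cart in front of the work surface, level with it; the furniture and walls round the work are solid. World frame = base frame: x ahead of the robot, y to its left, z up, the work surface at z = 0. Lengths are in m, angles in rad, forces in N, time in s.
With the tool pointing down it reaches from about 0.225 to 0.875 m from the base axis. Payload 3.4 kg.
Tool frame: the origin (TCP) lies at the very end of the fingers, on their centre line; the grasp point (between the pads) lies 19 mm behind it (manip.pinch_z is the distance from the TCP to the grasp point, in m); z points along the fingers, y is the line along which they close (so a half turn about z gives the same grasp; the last joint's range is limited). The gripper opens to 85 mm and grips with 20 to 120 N. Pads are 22 mm wide; open, the fingers measure 114 mm over their backs; the gripper's body (76 mm by 85 mm) begins 54 mm behind the grasp point. The pads swing forward as they close: fully open they stand 13 mm farther back than shut.
Start: joints at [1.021, 0.276, 1.505, -0, 1.361, -0.121], TCP at [0.239, 0.523, 0.231] pointing down, gripper open.
Joint ranges: [-2.89, 2.89], [-0.75, 2.08], [0.22, 2.7], [-1.18, 4.32], [0.11, 2.71], [-2.7, 2.7]. Speed limits (rad/s): [2.57, 2.57, 3.14, 3.14, 3.14, 3.14].

INTERFACE

Orientations are given as a unit quaternion [w, x, y, z].
In Python, from rig import manip gives the robot as it stands. The module is installed in compiled form; this text tells all that it offers.
- The arm moves only by the shell command python3 -m jog 'ROWS' [FORCE]. ROWS is JSON, a list of rows, each an object of numbers: "dx", "dy", "dz": the shift along the tool's x, y, z each as a share of 25 cm, from -1 to 1; "ax", "ay", "az": the turn, a rotation vector about the tool's x, y, z each as a share of 90 degrees, from -1 to 1; "grip": the opening, from -1 (shut) to 1 (fully open), so that 0 is half open. A call has 1 to 5 rows; each row is the pose to reach, as a shift and turn from the pose commanded when the call began, along the tool's axes at that moment; what a row does not reach only later rows make up. A row lasts 1/12 s, in which the tool goes at most 41.7 mm and 7.16 degrees, less where a joint would pass 70% of its speed; a pose out of reach is approached as far as the arm can. A call with a number of a shift or a turn outside -1 to 1 is refused whole. A call with a gripper value outside its range is refused whole. The fingers move at their own pace and stop on an object; FORCE is the grip in N (left out, the last holds). Time passes only in rows, so rows that repeat a pose let the fingers close. It gives the time, the measured TCP pose, the force, the opening and the grip force at its end, in the units of the state.
- manip.get_state(): the state, without advancing time (a new reading comes with each control period).
- manip.get_image(name): name is "scene" or "top" or "wrist"; returns a dict with "img" (400x640x3 uint8, red, green, blue), "mtx" (3x3 intrinsics, pixels), "k1" (the pictures are not rectified: a ray, as slopes to the right and down, at radius r is drawn at 1 + k1 r^2 times it, then the intrinsics apply), "world_to_cam" (4x4, takes a point from world to camera coordinates); the wrist camera has in their place "T_tool_cam" (4x4, takes a point from camera to tool coordinates, whose origin is the TCP and whose axes are the flange's). Camera axes: x right, y down, z forward; pixel columns grow to the right and rows downward; lengths in m; the calibration is good to about 2 mm. A picture is of the moment at which its call begins: read the wrist's pose just before it. There is no depth.
- manip.sign_off(): hands the job in; it is judged then, once.
The state is a dict: "clock": time; "qpos": joint angles; "qd": joint speeds; "effort": joint torques, N m; "position": TCP position; "ee_rot": TCP orientation; "contact_force": force on the tool from outside, world axes, zero at the start; "moment": the same for the moment, N m; "width": finger opening in m; "gripper_force": force on a finger pad.
Only numpy, scipy, OpenCV 4.12 (cv2) and the standard library are available. Lean on these libraries where they do the work, as an engineer would, in place of code of your own. Each camera call takes 0.05 s, during which the arm holds its last target. There are 200 camera calls.

## Working session

There is one attempt and no reset: what is moved stays moved. The work goes in short steps, Python scripts to look and compute and a shell command to move; the robot and the scene stay as the last step left them, time stands still between calls to the robot, and variables do not carry over. Pictures are saved under pics/ and viewed, at most 10 in all, crops included, and the job is handed in when it is done.

```bash
mkdir -p pics
python3 - <<'E'
from rig import manip
import cv2,pickle
s=manip.get_state();print(s)
for n in("scene","top"):
    d=manip.get_image(n);cv2.imwrite(f"pics/{n}0.png",d["img"][:,:,::-1]);pickle.dump(d,open(f"{n}.pkl","wb"))
E
```

```text
{'clock': 0.0, 'qpos': array([ 1.02099718e+00,  2.76619449e-01,  1.50615078e+00, -1.59019750e-05,
        1.36066099e+00, -1.20995421e-01]), 'qd': array([ 0.00140166, -0.00069444,  0.001093  ,  0.00072279,  0.00012821,
        0.00018805]), 'effort': array([-7.71363193e-04, -4.16763961e+01, -2.45805645e+01, -5.53811933e-04,
        1.10168828e-02, -3.37842799e-06]), 'position': array([0.23880825, 0.52248982, 0.23041871]), 'ee_rot': array([-2.95235541e-04,  2.12761307e-01,  9.77103772e-01, -8.70619442e-04]), 'contact_force': array([ 0.42541727,  0.04481137, -0.20186777]), 'moment': array([-0.00106798,  0.02152656,  0.01743402]), 'gripper_force': 0.0, 'width': 0.08554494498966105}
```

View pics/top0.png

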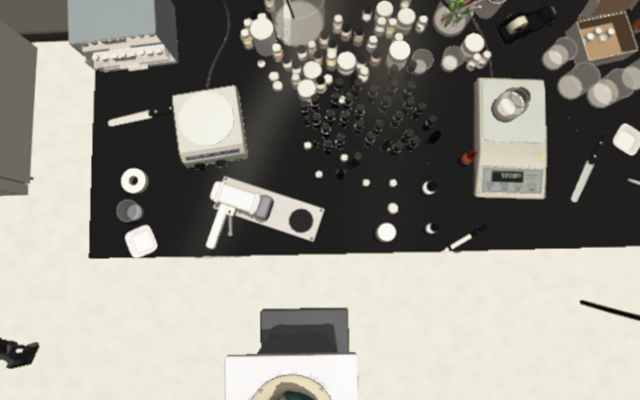

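View pics/scene0.png

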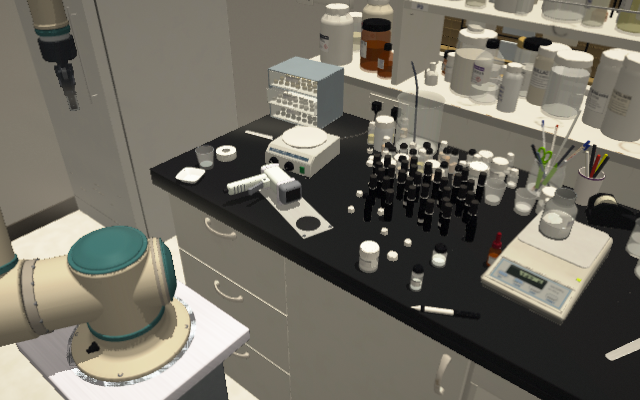

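The top view shows the pad at about (300,220), the reader at (240,197) with its grip down to (215,240) and the trigger at (231,222). There are two black-capped vials at (430,187) and (432,228), and the jar is at (386,232). In the scene view the short vial seems to be the one at (439,255).

```bash
cat > h.py <<'E'
import numpy as np,cv2,pickle
from scipy.spatial.transform import Rotation as R
def ray(d,uv,W=None):
    uv=np.atleast_2d(np.array(uv,float)); K=np.array(d["mtx"])
    p=np.c_[(uv[:,0]-K[0,2])/K[0,0],(uv[:,1]-K[1,2])/K[1,1]]
    q=p.copy()
    for _ in range(30): q=p/(1+d["k1"]*(q**2).sum(1,keepdims=True))
    T=np.linalg.inv(d["world_to_cam"]) if W is None else W
    return T[:3,3],np.c_[q,np.ones(len(q))]@T[:3,:3].T
def at(d,uv,z,W=None):
    o,r=ray(d,uv,W); return o+r*((z-o[2])/r[:,2])[:,None]
def proj(d,P,W=None):
    M=np.array(d["world_to_cam"]) if W is None else np.linalg.inv(W)
    c=np.atleast_2d(P)@M[:3,:3].T+M[:3,3]; q=c[:,:2]/c[:,2:]
    q=q*(1+d["k1"]*(q**2).sum(1,keepdims=True)); K=np.array(d["mtx"])
    return q*[K[0,0],K[1,1]]+[K[0,2],K[1,2]]
def tool(s):
    w,x,y,z=s["ee_rot"];T=np.eye(4);T[:3,:3]=R.from_quat([x,y,z,w]).as_matrix();T[:3,3]=s["position"];return T
E
python3 - <<'E'
from h import *
t=pickle.load(open("top.pkl","rb"));s=pickle.load(open("scene.pkl","rb"))
print("cam",np.linalg.inv(t["world_to_cam"])[:3,3])
for n,uv,z in[("pad",(300,220),.005),("vA",(430,187),.0),("vB",(432,228),.0),("jar",(386,232),.058),("gripend",(212,245),.045),("noseface",(270,208),.045)]:
    p=at(t,uv,z)[0];print(n,p.round(3),proj(s,p)[0].round())
a=cv2.resize(t["img"][165:260,190:323],None,fx=5,fy=5,interpolation=2)[:,:,::-1]
b=cv2.resize(s["img"][225:305,345:478],None,fx=3,fy=3,interpolation=2)[:,:,::-1]
c=cv2.resize(t["img"][165:245,370:450],None,fx=3,fy=3,interpolation=2)[:,:,::-1]
a=cv2.resize(a,(480,343));o=np.zeros((590,660,3),np.uint8);o[:343,:480]=a;o[345:585,:399]=b;o[345:585,405:645]=c
cv2.imwrite("pics/c1.png",o)
E
```

```text
cam [ 0.39210022 -0.08546866  1.18581476]
pad [ 0.474 -0.03   0.005] [308. 222.]
vA [ 0.549 -0.354  0.   ] [441. 264.]
vB [ 0.447 -0.354  0.   ] [418. 288.]
jar [ 0.438 -0.233  0.058] [369. 246.]
gripend [0.416 0.177 0.045] [231. 189.]
noseface [0.501 0.039 0.045] [294. 194.]
```

View pics/c1.png

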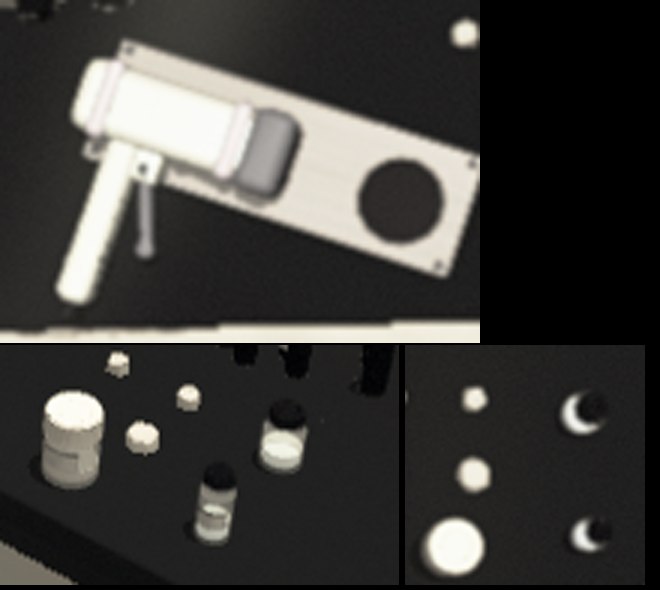

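The top-view crop shows the short, broad vial with its base at (429,188), and the slim one is nearer to the robot. The tool's yaw already nearly matches the reader's, so I'll go over to the vial with the orientation unchanged.

```bash
python3 -m jog '[{"dx":-0.58,"dy":-0.6,"grip":1},{"dx":-0.58,"dy":-0.6,"grip":1},{"dx":-0.58,"dy":-0.6,"grip":1},{"dx":-0.58,"dy":-0.6,"grip":1},{"dx":-0.58,"dy":-0.6,"grip":1}]' 40
python3 -m jog '[{"dx":-0.58,"dy":-0.6,"grip":1},{"dx":-0.58,"dy":-0.6,"grip":1},{"dx":-0.58,"dy":-0.6,"grip":1},{"dx":-0.58,"dy":-0.6,"grip":1},{"dx":-0.58,"dy":-0.6,"grip":1}]'
python3 - <<'E'
from h import *
from rig import manip
s=manip.get_state();d=manip.get_image("wrist");d["T"]=tool(s);pickle.dump(d,open("w1.pkl","wb"))
cv2.imwrite("pics/w1.png",d["img"][:,:,::-1]);print(s["clock"],s["position"],s["ee_rot"])
t=pickle.load(open("top.pkl","rb"))
f=lambda x,y:(190+x/3.609,165+y/3.609)
W=d["T"]@d["T_tool_cam"]
p=np.array([at(t,f(401,201),.005)[0],at(t,f(125,40),.004)[0],at(t,f(480,155),.004)[0],at(t,f(445,277),.004)[0],at(t,f(118,150),.059)[0],at(t,f(75,298),.059)[0],at(t,f(143,168),.056)[0]])
print(p.round(4));a=p[1]-p[2];print("yaw of y from world y",np.degrees(np.arctan2(-a[0],a[1])));a=p[5]-p[4];print(np.degrees(np.arctan2(-a[0],a[1])))
print(proj(d,p,W).round())
E
```

```text
0.1 [0.23884079 0.5225381  0.23052349] [-2.69729283e-04  2.12760885e-01  9.77103946e-01 -7.82597266e-04]
[[ 0.472  -0.033   0.005 ]
 [ 0.5868  0.155   0.004 ]
 [ 0.5023 -0.0873  0.004 ]
 [ 0.42   -0.0619  0.004 ]
 [ 0.5054  0.1484  0.059 ]
 [ 0.4099  0.1764  0.059 ]
 [ 0.4936  0.1326  0.056 ]]
yaw of y from world y -19.23907444380315
73.64169078142535
[[ 65. 438.]
 [201. 451.]
 [ 52. 458.]
 [ 31. 421.]
 [154. 456.]
 [130. 404.]
 [141. 451.]]schema error: expected keys dx, dy, dz, ax, ay, az, grip
schema error: expected keys dx, dy, dz, ax, ay, az, grip
```

View pics/w1.png

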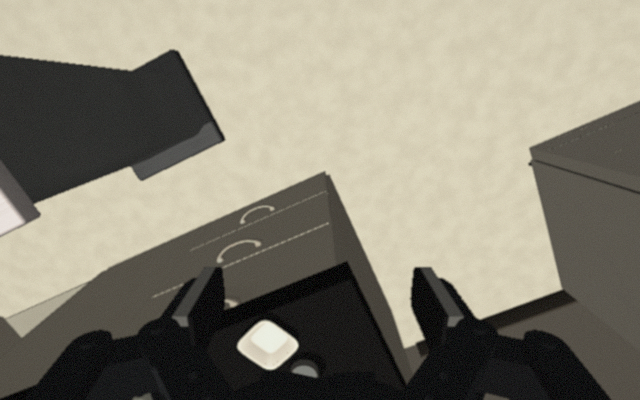

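The moves were refused because every key must be given. The wrist picture is just the start pose, with the fingers at the bottom.

```bash
python3 -m jog '[{"dx":-0.58,"dy":-0.6,"dz":0,"ax":0,"ay":0,"az":0,"grip":1},{"dx":-0.58,"dy":-0.6,"dz":0,"ax":0,"ay":0,"az":0,"grip":1},{"dx":-0.58,"dy":-0.6,"dz":0,"ax":0,"ay":0,"az":0,"grip":1},{"dx":-0.58,"dy":-0.6,"dz":0,"ax":0,"ay":0,"az":0,"grip":1},{"dx":-0.58,"dy":-0.6,"dz":0,"ax":0,"ay":0,"az":0,"grip":1}]' 40
python3 -m jog '[{"dx":-0.58,"dy":-0.6,"dz":0,"ax":0,"ay":0,"az":0,"grip":1},{"dx":-0.58,"dy":-0.6,"dz":0,"ax":0,"ay":0,"az":0,"grip":1},{"dx":-0.58,"dy":-0.6,"dz":0,"ax":0,"ay":0,"az":0,"grip":1},{"dx":-0.58,"dy":-0.6,"dz":0,"ax":0,"ay":0,"az":0,"grip":1},{"dx":-0.58,"dy":-0.6,"dz":0,"ax":0,"ay":0,"az":0,"grip":1}]'
```

```text
clock: 0.57
position: [0.3084, 0.3247, 0.231]
ee_rot: [-0.0, 0.212, 0.977, -0.0]
contact_force: [0.9, -0.2, -0.1]
width: 0.0856
gripper_force: 0.0
clock: 0.98
position: [0.3778, 0.1282, 0.2314]
ee_rot: [0.0, 0.213, 0.977, 0.0]
contact_force: [0.9, 1.0, -0.5]
width: 0.0853
gripper_force: 0.0
```

```bash
python3 -m jog '[{"dx":-0.58,"dy":-0.6,"dz":0,"ax":0,"ay":0,"az":0,"grip":1},{"dx":-0.58,"dy":-0.6,"dz":0,"ax":0,"ay":0,"az":0,"grip":1},{"dx":-0.58,"dy":-0.6,"dz":0,"ax":0,"ay":0,"az":0,"grip":1},{"dx":-0.58,"dy":-0.6,"dz":0,"ax":0,"ay":0,"az":0,"grip":1},{"dx":-0.58,"dy":-0.6,"dz":0,"ax":0,"ay":0,"az":0,"grip":1}]'
python3 -m jog '[{"dx":-0.58,"dy":-0.6,"dz":0,"ax":0,"ay":0,"az":0,"grip":1},{"dx":-0.58,"dy":-0.6,"dz":0,"ax":0,"ay":0,"az":0,"grip":1},{"dx":-0.58,"dy":-0.6,"dz":0,"ax":0,"ay":0,"az":0,"grip":1},{"dx":-0.58,"dy":-0.6,"dz":0,"ax":0,"ay":0,"az":0,"grip":1},{"dx":-0.58,"dy":-0.6,"dz":0,"ax":0,"ay":0,"az":0,"grip":1}]'
python3 -m jog '[{"dx":-0.24,"dy":-0.24,"dz":0,"ax":0,"ay":0,"az":0,"grip":1},{"dx":-0.24,"dy":-0.24,"dz":0,"ax":0,"ay":0,"az":0,"grip":1},{"dx":-0.24,"dy":-0.24,"dz":0,"ax":0,"ay":0,"az":0,"grip":1},{"dx":-0.24,"dy":-0.24,"dz":0,"ax":0,"ay":0,"az":0,"grip":1}]'
cat > look.py <<'E'
import sys
from h import *
from rig import manip
s=manip.get_state();d=manip.get_image("wrist");d["T"]=tool(s);d["W"]=d["T"]@d["T_tool_cam"];n=sys.argv[1]
pickle.dump(d,open(n+".pkl","wb"));cv2.imwrite(f"pics/{n}.png",d["img"][:,:,::-1]);print(s["clock"],s["position"])
E
python3 look.py w2
python3 - <<'E'
from h import *
d=pickle.load(open("w2.pkl","rb"));print(proj(d,[[.549,-.354,0],[.549,-.354,.05]],d["W"]))
E
```

```text
clock: 1.4
position: [0.4473, -0.0684, 0.2313]
ee_rot: [0.0, 0.213, 0.977, 0.0]
contact_force: [0.7, 1.0, -0.4]
width: 0.0852
gripper_force: 0.0
clock: 1.82
position: [0.5168, -0.2648, 0.231]
ee_rot: [-0.0, 0.213, 0.977, 0.0]
contact_force: [0.1, 1.0, -0.3]
width: 0.0851
gripper_force: 0.0
clock: 2.15
position: [0.5464, -0.3445, 0.2295]
ee_rot: [-0.001, 0.214, 0.977, 0.0]
contact_force: [0.1, 0.3, -0.3]
width: 0.0853
gripper_force: 0.0
2.15 [ 0.54641454 -0.34453648  0.22953093]
[[311.05414791 173.36893711]
 [310.1635576  184.71610636]]
```

View pics/w2.png

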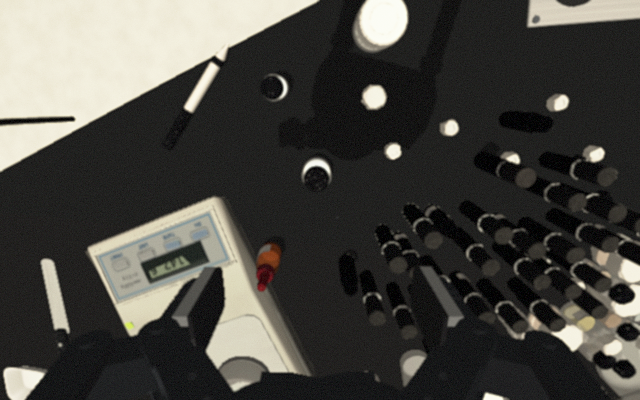

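The cap is at (316,177) with the base at about (317,168). The balance corner is at (220,200), the amber bottle at (268,265), and the nearest black vial is at (348,270).

Run:
```python
from h import *
d=pickle.load(open("w2.pkl","rb"));W=d["W"];T=d["T"]
for n,uv,z in[("cap",(316,177),.05),("base",(317,168),0),("balcorner",(220,200),.03),("baledge",(250,270),.05),("amber",(263,285),.05),("blk",(348,285),.06)]:
    p=at(d,uv,z,W)[0];print(n,p.round(4),"tool",((p-T[:3,3])@T[:3,:3]).round(4))
```

```text
cap [ 0.5442 -0.3452  0.05  ] tool [ 0.0014 -0.0016  0.1795]
base [ 0.5461 -0.3451  0.    ] tool [-0.0004 -0.0007  0.2295]
balcorner [ 0.5281 -0.4542  0.03  ] tool [-0.0296 -0.1074  0.1994]
baledge [ 0.6101 -0.4568  0.05  ] tool [-0.1052 -0.0754  0.1793]
amber [ 0.6333 -0.4526  0.05  ] tool [-0.1244 -0.0619  0.1793]
blk [ 0.6673 -0.3632  0.06  ] tool [-0.1179  0.0335  0.1693]
```

```bash
python3 -m jog '[{"dx":0.002,"dy":-0.004,"dz":0.16,"ax":0,"ay":0,"az":0,"grip":1},{"dx":0.002,"dy":-0.004,"dz":0.32,"ax":0,"ay":0,"az":0,"grip":1},{"dx":0.002,"dy":-0.004,"dz":0.48,"ax":0,"ay":0,"az":0,"grip":1},{"dx":0.002,"dy":-0.004,"dz":0.56,"ax":0,"ay":0,"az":0,"grip":1},{"dx":0.002,"dy":-0.004,"dz":0.56,"ax":0,"ay":0,"az":0,"grip":1}]' 40
python3 -m jog '[{"dx":0,"dy":0,"dz":0.1,"ax":0,"ay":0,"az":0,"grip":1},{"dx":0,"dy":0,"dz":0.2,"ax":0,"ay":0,"az":0,"grip":1},{"dx":0,"dy":0,"dz":0.3,"ax":0,"ay":0,"az":0,"grip":1},{"dx":0,"dy":0,"dz":0.31,"ax":0,"ay":0,"az":0,"grip":1}]'
python3 -m jog '[{"dx":0,"dy":0,"dz":0,"ax":0,"ay":0,"az":0,"grip":0},{"dx":0,"dy":0,"dz":0,"ax":0,"ay":0,"az":0,"grip":-0.2},{"dx":0,"dy":0,"dz":0,"ax":0,"ay":0,"az":0,"grip":-0.4},{"dx":0,"dy":0,"dz":0,"ax":0,"ay":0,"az":0,"grip":-0.5},{"dx":0,"dy":0,"dz":0,"ax":0,"ay":0,"az":0,"grip":-0.5}]' 30
python3 -m jog '[{"dx":0,"dy":0,"dz":0,"ax":0,"ay":0,"az":0,"grip":-0.5},{"dx":0,"dy":0,"dz":0,"ax":0,"ay":0,"az":0,"grip":-0.5},{"dx":0,"dy":0,"dz":0,"ax":0,"ay":0,"az":0,"grip":-0.5}]' 30
```

```text
clock: 2.62
position: [0.5416, -0.3382, 0.0861]
ee_rot: [-0.005, 0.212, 0.977, 0.003]
contact_force: [-1.2, 1.2, 0.2]
width: 0.0854
gripper_force: 0.0
clock: 2.95
position: [0.5438, -0.3404, 0.0119]
ee_rot: [-0.002, 0.212, 0.977, 0.001]
contact_force: [-1.4, 1.7, -1.0]
width: 0.0856
gripper_force: 0.0
clock: 3.37
position: [0.5466, -0.3437, 0.0159]
ee_rot: [0.002, 0.213, 0.977, -0.001]
contact_force: [-0.9, 0.5, 3.7]
width: 0.0299
gripper_force: 29.3
clock: 3.62
position: [0.5465, -0.3436, 0.0159]
ee_rot: [0.002, 0.213, 0.977, -0.001]
contact_force: [-0.5, 0.4, 6.5]
width: 0.0301
gripper_force: 29.4
```

```bash
python3 -m jog '[{"dx":0,"dy":0,"dz":-0.08,"ax":0,"ay":0,"az":0,"grip":-0.5},{"dx":0,"dy":0,"dz":-0.24,"ax":0,"ay":0,"az":0,"grip":-0.5},{"dx":0,"dy":0,"dz":-0.4,"ax":0,"ay":0,"az":0,"grip":-0.5},{"dx":0,"dy":0,"dz":-0.56,"ax":0,"ay":0,"az":0,"grip":-0.5},{"dx":0,"dy":0,"dz":-0.6,"ax":0,"ay":0,"az":0,"grip":-0.5}]' 30
python3 -m jog '[{"dx":0.1,"dy":0.13,"dz":0,"ax":0,"ay":0,"az":0,"grip":-0.5},{"dx":0.2,"dy":0.26,"dz":0,"ax":0,"ay":0,"az":0,"grip":-0.5},{"dx":0.3,"dy":0.39,"dz":0,"ax":0,"ay":0,"az":0,"grip":-0.5},{"dx":0.4,"dy":0.52,"dz":0,"ax":0,"ay":0,"az":0,"grip":-0.5},{"dx":0.5,"dy":0.65,"dz":0,"ax":0,"ay":0,"az":0,"grip":-0.5}]'
python3 -m jog '[{"dx":0.1,"dy":0.13,"dz":0,"ax":0,"ay":0,"az":0,"grip":-0.5},{"dx":0.2,"dy":0.26,"dz":0,"ax":0,"ay":0,"az":0,"grip":-0.5},{"dx":0.29,"dy":0.35,"dz":0,"ax":0,"ay":0,"az":0,"grip":-0.5},{"dx":0.29,"dy":0.35,"dz":0,"ax":0,"ay":0,"az":0,"grip":-0.5},{"dx":0.29,"dy":0.35,"dz":0,"ax":0,"ay":0,"az":0,"grip":-0.5}]'
python3 look.py w3
python3 - <<'E'
from h import *
d=pickle.load(open("w3.pkl","rb"));print(proj(d,[[.472,-.033,.005]],d["W"]))
E
```

```text
clock: 4.03
position: [0.5485, -0.3454, 0.172]
ee_rot: [0.006, 0.213, 0.977, -0.003]
contact_force: [0.5, -0.8, 0.2]
width: 0.0299
gripper_force: 30.0
clock: 4.45
position: [0.4985, -0.1416, 0.1641]
ee_rot: [0.0, 0.213, 0.977, 0.0]
contact_force: [0.5, 0.4, 1.2]
width: 0.0302
gripper_force: 30.0
clock: 4.87
position: [0.4692, -0.0322, 0.1643]
ee_rot: [0.001, 0.211, 0.977, -0.0]
contact_force: [-0.7, 0.4, 0.7]
width: 0.0298
gripper_force: 30.0
4.8667 [ 0.46921505 -0.03220448  0.16429216]
[[318.07589268 186.35632459]]
```

View pics/w3.png

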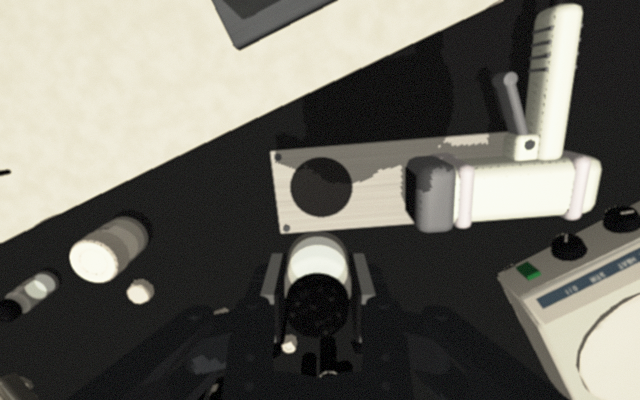

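The held vial has its cap at (317,305). The pad is centred at (321,187), the trigger pin is at (529,145) with the trigger tip at (510,78), and the grip ends at about (563,5).

Run:
```python
from h import *
d=pickle.load(open("w3.pkl","rb"));W=d["W"];T=d["T"]
g=cv2.cvtColor(d["img"],cv2.COLOR_RGB2GRAY)
m=((g<62)*255).astype(np.uint8);m=cv2.morphologyEx(m,cv2.MORPH_OPEN,np.ones((5,5)))
n,l,st,c=cv2.connectedComponentsWithStats(m);k=l[187,321];print(st[k],c[k])
def P(n,uv,z):
    p=at(d,uv,z,W)[0];print(n,p.round(4),"tool",((p-T[:3,3])@T[:3,:3]).round(4));return p
pad=P("pad",(321,187),.005)
a=P("e1",(275,152),.004);b=P("e2",(525,132),.004);print(np.degrees(np.arctan2(-(b-a)[0],(b-a)[1])))
a=P("f1",(281,233),.004);b=P("f2",(405,226),.004);print(np.degrees(np.arctan2(-(b-a)[0],(b-a)[1])))
a=P("backedge1",(582,20),.05);b=P("be2",(563,150),.05);v=a-b;print(np.degrees(np.arctan2(-v[0],v[1]))-90)
P("pin",(529,145),.059);P("gripend",(563,6),.055);P("tip",(510,77),.054);P("noseend",(405,190),.035)
# vial in tool
o=np.array(T[:3,3]);zc=o[2]+.034;P("cap",(317,306),zc);P("capnear",(317,275),zc);P("basenear",(317,234),o[2]-.0159)
cv2.imwrite("pics/c3.png",cv2.resize(d["img"][0:240,400:620],None,fx=2.5,fy=2.5,interpolation=2)[:,:,::-1])
```

```text
[ 292  158   59   58 2745] [320.98032787 186.2856102 ]
pad [ 0.4737 -0.0307  0.005 ] tool [-0.0033  0.0032  0.1593]
e1 [ 0.4257 -0.0559  0.004 ] tool [ 0.0301 -0.0396  0.1603]
e2 [0.5032 0.161  0.004 ] tool [0.049  0.19   0.1602]
-19.66557215104342
f1 [ 0.5013 -0.0872  0.004 ] tool [-0.0518 -0.0369  0.1603]
f2 [0.5456 0.0292 0.004 ] tool [-0.0441  0.0875  0.1603]
-20.841771081306067
backedge1 [0.4258 0.1926 0.05  ] tool [0.1324 0.1868 0.1142]
be2 [0.513  0.1615 0.05  ] tool [0.0402 0.1946 0.1143]
-19.60136281815376
pin [0.4943 0.1326 0.059 ] tool [0.0453 0.1604 0.1052]
gripend [0.4113 0.1783 0.055 ] tool [0.1398 0.1678 0.1092]
tip [0.4416 0.1337 0.054 ] tool [0.0937 0.1397 0.1102]
noseend [0.4982 0.0376 0.035 ] tool [0.0025 0.0756 0.1293]
cap [ 0.4663 -0.0313  0.1983] tool [ 0.003  -0.0004 -0.034 ]
capnear [ 0.4536 -0.0255  0.1983] tool [ 0.0169 -0.0004 -0.034 ]
basenear [ 0.4586 -0.0278  0.1484] tool [ 0.0115 -0.0004  0.0159]
```

View pics/c3.png

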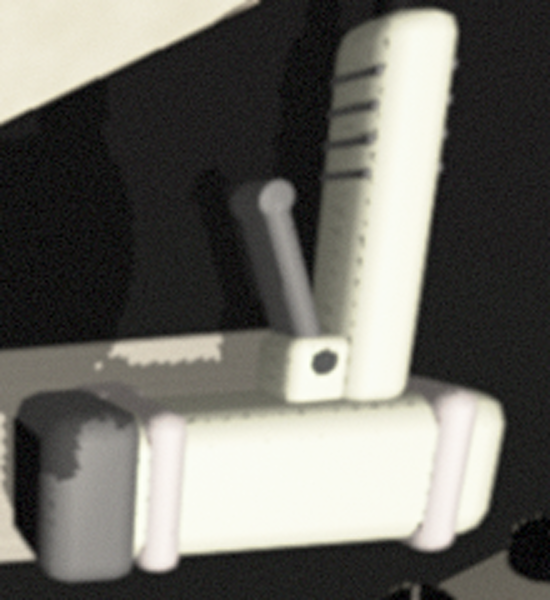

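```bash
python3 -m jog '[{"dx":-0.016,"dy":0.014,"dz":0.14,"ax":0,"ay":0,"az":-0.05,"grip":-0.5},{"dx":-0.016,"dy":0.014,"dz":0.28,"ax":0,"ay":0,"az":-0.05,"grip":-0.5},{"dx":-0.016,"dy":0.014,"dz":0.42,"ax":0,"ay":0,"az":-0.05,"grip":-0.5},{"dx":-0.016,"dy":0.014,"dz":0.5,"ax":0,"ay":0,"az":-0.05,"grip":-0.5},{"dx":-0.016,"dy":0.014,"dz":0.5,"ax":0,"ay":0,"az":-0.05,"grip":-0.5}]' 30
python3 -m jog '[{"dx":0,"dy":0,"dz":0,"ax":0,"ay":0,"az":0,"grip":-0.5},{"dx":0,"dy":0,"dz":0,"ax":0,"ay":0,"az":0,"grip":-0.5},{"dx":0,"dy":0,"dz":0,"ax":0,"ay":0,"az":0,"grip":-0.5}]' 30
```

```text
clock: 5.33
position: [0.4723, -0.0329, 0.0349]
ee_rot: [-0.004, 0.175, 0.985, -0.0]
contact_force: [-0.9, -0.3, 0.6]
width: 0.0295
gripper_force: 30.0
clock: 5.58
position: [0.4768, -0.0329, 0.0404]
ee_rot: [0.002, 0.175, 0.985, -0.0]
contact_force: [-0.6, -0.2, -0.4]
width: 0.0301
gripper_force: 30.0
```

```bash
python3 -m jog '[{"dx":0.009,"dy":0.004,"dz":0.03,"ax":0,"ay":0,"az":0,"grip":-0.5},{"dx":0.009,"dy":0.004,"dz":0.05,"ax":0,"ay":0,"az":0,"grip":-0.5},{"dx":0.009,"dy":0.004,"dz":0.07,"ax":0,"ay":0,"az":0,"grip":-0.5},{"dx":0.009,"dy":0.004,"dz":0.07,"ax":0,"ay":0,"az":0,"grip":-0.5},{"dx":0.009,"dy":0.004,"dz":0.07,"ax":0,"ay":0,"az":0,"grip":-0.5}]' 30
python3 -m jog '[{"dx":0,"dy":0,"dz":0.006,"ax":0,"ay":0,"az":0,"grip":-0.5},{"dx":0,"dy":0,"dz":0.009,"ax":0,"ay":0,"az":0,"grip":-0.5},{"dx":0,"dy":0,"dz":0.009,"ax":0,"ay":0,"az":0,"grip":-0.5},{"dx":0,"dy":0,"dz":0.009,"ax":0,"ay":0,"az":0,"grip":-0.5}]' 30
```

```text
clock: 6.0
position: [0.473, -0.0301, 0.0211]
ee_rot: [-0.0, 0.174, 0.985, 0.0]
contact_force: [0.3, -0.0, 0.4]
width: 0.03
gripper_force: 30.0
clock: 6.33
position: [0.4733, -0.0302, 0.0208]
ee_rot: [0.0, 0.174, 0.985, -0.0]
contact_force: [-4.1, 0.7, 17.4]
width: 0.0299
gripper_force: 31.7
```

```bash
python3 -m jog '[{"dx":0,"dy":0,"dz":-0.007,"ax":0,"ay":0,"az":0,"grip":-0.5},{"dx":0,"dy":0,"dz":-0.007,"ax":0,"ay":0,"az":0,"grip":-0.2},{"dx":0,"dy":0,"dz":-0.007,"ax":0,"ay":0,"az":0,"grip":0.1},{"dx":0,"dy":0,"dz":-0.007,"ax":0,"ay":0,"az":0,"grip":0.4},{"dx":0,"dy":0,"dz":-0.007,"ax":0,"ay":0,"az":0,"grip":0.4}]' 20
python3 -m jog '[{"dx":0,"dy":0,"dz":-0.06,"ax":0,"ay":0,"az":0,"grip":0.4},{"dx":0,"dy":0,"dz":-0.2,"ax":0,"ay":0,"az":0,"grip":0.4},{"dx":0,"dy":0,"dz":-0.36,"ax":0,"ay":0,"az":0,"grip":0.4},{"dx":0,"dy":0,"dz":-0.5,"ax":0,"ay":0,"az":0,"grip":0.4},{"dx":0,"dy":0,"dz":-0.5,"ax":0,"ay":0,"az":0,"grip":0.4}]' 20
```

```text
clock: 6.75
position: [0.473, -0.0302, 0.0204]
ee_rot: [-0.0, 0.174, 0.985, 0.0]
contact_force: [-0.9, -0.1, -0.9]
width: 0.0598
gripper_force: 0.0
clock: 7.17
position: [0.4778, -0.0312, 0.1521]
ee_rot: [0.007, 0.174, 0.985, -0.0]
contact_force: [0.4, -0.2, 0.1]
width: 0.0598
gripper_force: 0.0
```

```bash
python3 -m jog '[{"dx":0.06,"dy":0.14,"dz":-0.06,"ax":0,"ay":0,"az":0,"grip":1},{"dx":0.12,"dy":0.28,"dz":-0.06,"ax":0,"ay":0,"az":0,"grip":1},{"dx":0.18,"dy":0.42,"dz":-0.06,"ax":0,"ay":0,"az":0,"grip":1},{"dx":0.24,"dy":0.56,"dz":-0.06,"ax":0,"ay":0,"az":0,"grip":1},{"dx":0.305,"dy":0.687,"dz":-0.06,"ax":0,"ay":0,"az":0,"grip":1}]' 20
python3 -m jog '[{"dx":0,"dy":0,"dz":0,"ax":0,"ay":0,"az":0,"grip":1},{"dx":0,"dy":0,"dz":0,"ax":0,"ay":0,"az":0,"grip":1},{"dx":0,"dy":0,"dz":0,"ax":0,"ay":0,"az":0,"grip":1}]' 20
python3 look.py w4
python3 - <<'E'
from h import *
from rig import manip
for n in("top","scene"):
    d=manip.get_image(n);pickle.dump(d,open(n+"2.pkl","wb"))
d=pickle.load(open("w4.pkl","rb"));print(proj(d,[[.4655,.1562,.059],[.4655,.1562,.045]],d["W"]))
s=d["img"];t=pickle.load(open("top2.pkl","rb"))["img"];c=pickle.load(open("scene2.pkl","rb"))["img"]
o=np.zeros((600,640,3),np.uint8);o[:400]=s;o[400:,:300]=cv2.resize(t[195:245,265:340],(300,200),interpolation=2);o[400:,310:610]=cv2.resize(c[170:230,260:350],(300,200),interpolation=2)
cv2.imwrite("pics/c4.png",o[:,:,::-1])
E
```

```text
clock: 7.58
position: [0.4603, 0.159, 0.1603]
ee_rot: [0.0, 0.174, 0.985, 0.0]
contact_force: [0.4, 1.0, 0.8]
width: 0.0855
gripper_force: 0.0
clock: 7.83
position: [0.4601, 0.157, 0.1602]
ee_rot: [-0.0, 0.174, 0.985, -0.001]
contact_force: [0.2, 0.1, 0.8]
width: 0.0854
gripper_force: 0.0
7.8333 [0.46009915 0.15699515 0.16015372]
[[319.25140395 209.60806042]
 [319.1844562  203.92141706]]
```

View pics/c4.png

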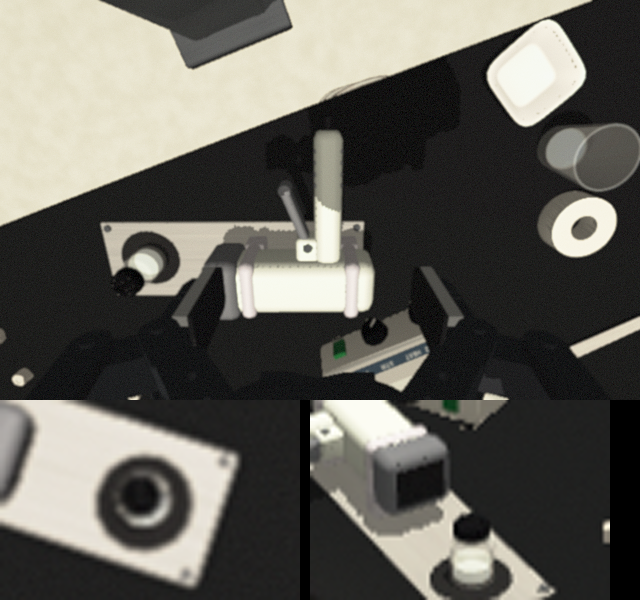

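The vial stands centred on the pad in both the top and scene crops. In the wrist view the grip spans columns 314–342 and ends at row 131. The pin is at (308,249) and the trigger tip at (285,188).

Run:
```python
from h import *
d=pickle.load(open("w4.pkl","rb"));W=d["W"];T=d["T"]
for n,uv,z in[("gripL",(314,205),.055),("gripR",(342,205),.055),("gripL2",(314,150),.055),("gripR2",(342,150),.055),("end",(328,131),.055),("pin",(308,249),.059),("tip",(285,188),.054),("headedge",(300,264),.06)]:
    p=at(d,uv,z,W)[0];print(n,((p-T[:3,3])@T[:3,:3]).round(4))
```

```text
gripL [-0.0029 -0.003   0.1052]
gripR [-0.0029  0.0194  0.1051]
gripL2 [ 0.0411 -0.0029  0.1052]
gripR2 [0.0411 0.0183 0.1052]
end [0.0552 0.0076 0.1052]
pin [-0.0399 -0.008   0.1011]
tip [ 0.0109 -0.0258  0.1062]
headedge [-0.0533 -0.0147  0.1001]
```

```bash
python3 -m jog '[{"dx":-0.004,"dy":0.012,"dz":0.1,"ax":0,"ay":0,"az":0,"grip":1},{"dx":-0.004,"dy":0.012,"dz":0.2,"ax":0,"ay":0,"az":0,"grip":1},{"dx":-0.004,"dy":0.012,"dz":0.28,"ax":0,"ay":0,"az":0,"grip":1},{"dx":-0.004,"dy":0.012,"dz":0.28,"ax":0,"ay":0,"az":0,"grip":1},{"dx":-0.004,"dy":0.012,"dz":0.28,"ax":0,"ay":0,"az":0,"grip":1}]' 30
python3 -m jog '[{"dx":0,"dy":0,"dz":0.08,"ax":0,"ay":0,"az":0,"grip":1},{"dx":0,"dy":0,"dz":0.16,"ax":0,"ay":0,"az":0,"grip":1},{"dx":0,"dy":0,"dz":0.24,"ax":0,"ay":0,"az":0,"grip":1},{"dx":0,"dy":0,"dz":0.264,"ax":0,"ay":0,"az":0,"grip":1},{"dx":0,"dy":0,"dz":0.264,"ax":0,"ay":0,"az":0,"grip":1}]'
python3 -m jog '[{"dx":0,"dy":0,"dz":0,"ax":0,"ay":0,"az":0,"grip":1},{"dx":0,"dy":0,"dz":0,"ax":0,"ay":0,"az":0,"grip":1}]'
python3 -c "
from h import *
from rig import manip
d=pickle.load(open('w4.pkl','rb'));s=manip.get_state();T=d['T'];print(((s['position']-T[:3,3])@T[:3,:3]).round(4),'want -.001 .003')"
```

```text
clock: 8.4
position: [0.462, 0.1586, 0.0902]
ee_rot: [-0.001, 0.175, 0.985, -0.0]
contact_force: [0.5, 0.9, -0.0]
width: 0.0855
gripper_force: 0.0
clock: 8.82
position: [0.4624, 0.1593, 0.0247]
ee_rot: [-0.001, 0.175, 0.985, -0.0]
contact_force: [0.3, -0.1, 0.9]
width: 0.0855
gripper_force: 0.0
clock: 8.98
position: [0.4639, 0.1598, 0.0263]
ee_rot: [0.001, 0.174, 0.985, 0.001]
contact_force: [0.5, 0.4, -0.4]
width: 0.0854
gripper_force: 0.0
[-0.0027  0.0041  0.1339] want -.001 .003
```

```bash
python3 -m jog '[{"dx":0.004,"dy":-0.004,"dz":0.004,"ax":0,"ay":0,"az":0,"grip":0.4},{"dx":0.004,"dy":-0.004,"dz":0.004,"ax":0,"ay":0,"az":0,"grip":0.2},{"dx":0.004,"dy":-0.004,"dz":0.004,"ax":0,"ay":0,"az":0,"grip":0},{"dx":0.004,"dy":-0.004,"dz":0.004,"ax":0,"ay":0,"az":0,"grip":-0.15},{"dx":0.004,"dy":-0.004,"dz":0.004,"ax":0,"ay":0,"az":0,"grip":-0.15}]' 30
python3 -m jog '[{"dx":0,"dy":0,"dz":0,"ax":0,"ay":0,"az":0,"grip":-0.25},{"dx":0,"dy":0,"dz":0,"ax":0,"ay":0,"az":0,"grip":-0.4},{"dx":0,"dy":0,"dz":0,"ax":0,"ay":0,"az":0,"grip":-0.5},{"dx":0,"dy":0,"dz":0,"ax":0,"ay":0,"az":0,"grip":-0.5}]'
```

```text
clock: 9.4
position: [0.4599, 0.1585, 0.0239]
ee_rot: [-0.001, 0.174, 0.985, -0.001]
contact_force: [-3.1, -3.7, 2.5]
width: 0.0364
gripper_force: 2.3
clock: 9.73
position: [0.4607, 0.1603, 0.0242]
ee_rot: [-0.0, 0.174, 0.985, 0.001]
contact_force: [-3.2, 2.5, 6.3]
width: 0.0311
gripper_force: 29.0
```

```bash
python3 -m jog '[{"dx":0,"dy":0,"dz":0,"ax":0,"ay":0,"az":0,"grip":-0.6},{"dx":0,"dy":0,"dz":0,"ax":0,"ay":0,"az":0,"grip":-0.6},{"dx":0,"dy":0,"dz":0,"ax":0,"ay":0,"az":0,"grip":-0.6},{"dx":0,"dy":0,"dz":0,"ax":0,"ay":0,"az":0,"grip":-0.6},{"dx":0,"dy":0,"dz":0,"ax":0,"ay":0,"az":0,"grip":-0.6}]' 50
python3 look.py w5
python3 - <<'E'
from h import *
d=pickle.load(open("w5.pkl","rb"));cv2.imwrite("pics/c5.png",cv2.resize(d["img"][100:400,160:480],(800,600))[:600,:800,::-1][:, :, :].clip(0,255) if 0 else cv2.resize(d["img"][160:400,180:460],(700,600),interpolation=2)[:,:,::-1])
E
```

```text
clock: 10.15
position: [0.4608, 0.1606, 0.0243]
ee_rot: [-0.0, 0.174, 0.985, 0.001]
contact_force: [-4.0, 4.1, 7.2]
width: 0.0308
gripper_force: 50.3
10.15 [0.4607861  0.16064179 0.02431323]
```

View pics/c5.png

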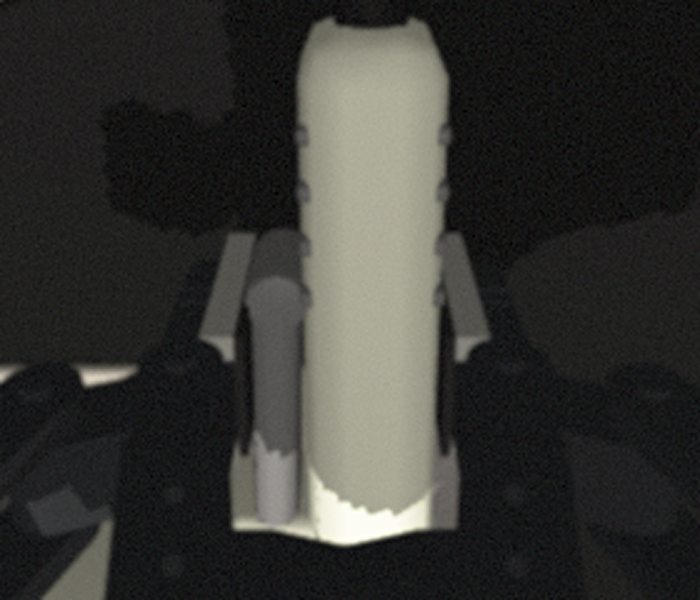

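The trigger lies flat along the grip with both pads on it, so it is fully in. I'll hold a little longer, release, rise and check.

```bash
python3 -m jog '[{"dx":0,"dy":0,"dz":0,"ax":0,"ay":0,"az":0,"grip":-0.6},{"dx":0,"dy":0,"dz":0,"ax":0,"ay":0,"az":0,"grip":-0.6},{"dx":0,"dy":0,"dz":0,"ax":0,"ay":0,"az":0,"grip":-0.6},{"dx":0,"dy":0,"dz":0,"ax":0,"ay":0,"az":0,"grip":-0.6},{"dx":0,"dy":0,"dz":0,"ax":0,"ay":0,"az":0,"grip":-0.6}]' 50
python3 -m jog '[{"dx":0,"dy":0,"dz":0,"ax":0,"ay":0,"az":0,"grip":-0.6},{"dx":0,"dy":0,"dz":0,"ax":0,"ay":0,"az":0,"grip":-0.1},{"dx":0,"dy":0,"dz":0,"ax":0,"ay":0,"az":0,"grip":0.3},{"dx":0,"dy":0,"dz":0,"ax":0,"ay":0,"az":0,"grip":0.7},{"dx":0,"dy":0,"dz":0,"ax":0,"ay":0,"az":0,"grip":1}]' 30
python3 -m jog '[{"dx":0,"dy":0,"dz":0,"ax":0,"ay":0,"az":0,"grip":1},{"dx":0,"dy":0,"dz":0,"ax":0,"ay":0,"az":0,"grip":1},{"dx":0,"dy":0,"dz":0,"ax":0,"ay":0,"az":0,"grip":1}]'
python3 -m jog '[{"dx":0,"dy":0,"dz":-0.1,"ax":0,"ay":0,"az":0,"grip":1},{"dx":0,"dy":0,"dz":-0.2,"ax":0,"ay":0,"az":0,"grip":1},{"dx":0,"dy":0,"dz":-0.35,"ax":0,"ay":0,"az":0,"grip":1},{"dx":0,"dy":0,"dz":-0.5,"ax":0,"ay":0,"az":0,"grip":1},{"dx":0,"dy":0,"dz":-0.65,"ax":0,"ay":0,"az":0,"grip":1}]'
python3 -m jog '[{"dx":0,"dy":0,"dz":0,"ax":0,"ay":0,"az":0,"grip":1},{"dx":0,"dy":0,"dz":0,"ax":0,"ay":0,"az":0,"grip":1},{"dx":0,"dy":0,"dz":0,"ax":0,"ay":0,"az":0,"grip":1}]'
python3 look.py w6
```

```text
clock: 10.62
position: [0.4608, 0.1606, 0.0243]
ee_rot: [-0.0, 0.174, 0.985, 0.001]
contact_force: [-3.7, 3.3, 6.9]
width: 0.0298
gripper_force: 50.3
clock: 11.03
position: [0.4621, 0.1594, 0.0238]
ee_rot: [0.001, 0.175, 0.985, 0.001]
contact_force: [-0.4, 0.5, -0.8]
width: 0.073
gripper_force: 0.0
clock: 11.28
position: [0.4616, 0.1594, 0.0239]
ee_rot: [0.0, 0.174, 0.985, 0.0]
contact_force: [0.3, 0.2, 0.1]
width: 0.0852
gripper_force: 0.0
clock: 11.7
position: [0.4608, 0.1592, 0.188]
ee_rot: [-0.0, 0.174, 0.985, 0.0]
contact_force: [0.6, -0.5, -1.0]
width: 0.0854
gripper_force: 0.0
clock: 11.95
position: [0.4607, 0.1592, 0.1861]
ee_rot: [-0.0, 0.174, 0.985, 0.0]
contact_force: [-0.2, -0.2, -0.2]
width: 0.0853
gripper_force: 0.0
11.95 [0.46066738 0.15915318 0.18605841]
```

View pics/w6.png

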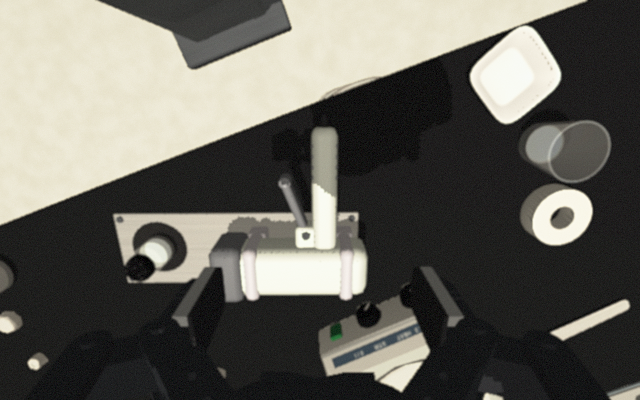

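The trigger has sprung out again (tip at (285,182)), the vial stands on the pad at (155,250), and the arm is clear, so I'm handing in.

```bash
python3 -c "
from rig import manip
print(manip.sign_off())"
```

```text
the job is handed in; nothing more can be done
None
```

The short black-capped vial is standing centred on the reading pad; I squeezed the trigger fully in for about a second, it sprang back out, and I handed the job in at about 12 s with the arm clear.

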